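Put the washed breakfast boards away in size order

TASK

The four washed breakfast boards stand mixed up in the white dish drainer. Put them away upright in the wooden board stand, one to a slot and roughly centred, in order of size with the smallest in the front slot nearest the robot and the largest in the back slot. Never lay a board down or let one fall onto the worktop, and leave the timer, mug and pepper mill where they stand.

Things in the scene. Friction and masses are not known exactly. Their poses are not given: they have to be found in the camera images.
- board_small: the smallest of four plain beech breakfast boards, 130 mm long, 100 mm high as it stands on its long edge, 12 mm thick, flat faces, with a small hanging hole in one top corner. Origin: middle of the underside of the edge it stands on; x across its thickness, y along its length, z up.
- board_medium: the second smallest of four plain beech breakfast boards, 160 mm long, 112 mm high as it stands on its long edge, 12 mm thick, flat faces, with a small hanging hole in one top corner. Origin: middle of the underside of the edge it stands on; x across its thickness, y along its length, z up.
- board_large: the second largest of four plain beech breakfast boards, 190 mm long, 124 mm high as it stands on its long edge, 12 mm thick, flat faces, with a small hanging hole in one top corner. Origin: middle of the underside of the edge it stands on; x across its thickness, y along its length, z up.
- board_largest: the largest of four plain beech breakfast boards, 220 mm long, 136 mm high as it stands on its long edge, 12 mm thick, flat faces, with a small hanging hole in one top corner. Origin: middle of the underside of the edge it stands on; x across its thickness, y along its length, z up.
- board_stand: empty brown wooden stand with steel wire dividers, 236x130x82 mm, fixed. Origin: centre of its underside, on the worktop; x away from the robot, yaw within 0.2. Slot centres at x -75 (front), -25, 25, 75 mm (back), y 0. A board stands in a slot, length along y, on two rails with tops at z 22 mm; wire hoops between slots reach z 82, 80 mm long in y; slot gap 32 mm at the top, 20 at the bottom.
- drainer: dish drainer: white wire rack in a low grey tray, 250x190x82 mm, fixed; the boards start in it, one in each slot, in any order. Same slots, rails and origin as the stand; yaw within 0.2. Stand and drainer may swap sides.
- timer: bystander: round red and white kitchen timer, 63 mm across and 46 mm high, standing between the stand and the drainer. Origin: centre of its underside.
- mug: bystander: white mug, 81 mm across, 116 mm with its handle, 94 mm high, behind the racks. Origin: middle of its underside, handle included.
- pepper_mill: bystander: wooden pepper mill, 58 mm across and 170 mm high, behind the racks. Origin: centre of its underside.

How it is judged:
By the outcome, as a careful person would: the job done as asked, in the order asked, and still so for the second after the job is handed in, with the robot touching nothing.
It also fails if it takes over 112 s, if anything falls off the work surface, if the arm or the gripper's body presses on something with over 40 N, if the wrist force passes 120 N, or if a joint passes its speed limit or range.

ROBOT

A 7-joint arm with a two-finger parallel gripper is mounted at the origin on a cart in front of the work surface, level with it; the furniture and walls round the work are solid. World frame = base frame: x ahead of the robot, y to its left, z up, the work surface at z = 0. Lengths are in m, angles in rad, forces in N, time in s.
With the tool pointing down it reaches from about 0.35 to 0.9 m from the base axis. Payload 7.2 kg.
Tool frame: the origin (TCP) lies between the finger pads; the fingertips stand 14 mm ahead of it and the grasp point (between the pads) lies 5 mm behind it; z points along the fingers, x is the direction in which the jaws open and shut, and the axes are right-handed (so a half turn about z gives the same grasp; the last joint's range is limited). The gripper opens to 88 mm and grips with 3 to 60 N. Pads are 20 mm wide; open, the fingers measure 115 mm over their backs; the gripper's body (75 mm by 178 mm) begins 61 mm behind the grasp point.
Start: joints at [-0.068, 0.411, -0.013, 1.596, 0.006, 1.134, -0.082], TCP at [0.625, -0, 0.237] pointing down, gripper open.
Joint ranges: [-2.95, 2.95], [-0.29, 1.99], [-1.47, 1.44], [0.14, 2.54], [-1.03, 4.17], [0.13, 1.85], [-2.86, 2.86]. Speed limits (rad/s): [2.39, 2.39, 3.01, 3.01, 3.14, 3.14, 3.14].

INTERFACE

Orientations are given as a rotation vector (axis times angle).
In Python, from cell import env, get_image, job, finder gives the robot as it stands. The module is installed in compiled form; this text tells all that it offers.
- The arm moves only by the tool step_arm, never from a script. Its argument "moves" is text: rows parted by semicolons, each of 5 numbers parted by spaces: the shift along the world's x, y, z in mm, then the turn about the world's z in rad, then the closure, from 0 (fully open) to 1 (shut). In form: tx ty tz yaw jaw; .... A call has 1 to 20 rows; each row shifts and turns the commanded pose from where the row before left it; what a row does not reach is not made up. A row lasts 1/10 s, in which the tool goes at most 50 mm and 8.59 degrees, less where a joint would pass 70% of its speed; a pose out of reach is approached as far as the arm can. A call is refused whole if a number of a shift passes 50 or a number of a turn 0.15, either way. A call with a gripper value outside its range is refused whole. The fingers move at their own pace and stop on an object; the grip force is fixed at half the most. Time passes only in rows, so rows that do not move let the fingers close. It gives the time, the measured TCP pose, the force and the opening at its end, in the units of the state.
- env.state(): the state, without advancing time (a new reading comes with each control period).
- get_image(name): name is "scene" or "side" or "wrist"; returns a dict with "pixels" (420x560x3 uint8, red, green, blue), "depth" (420x560 float32, m along the optical axis (not along the pixel's ray), 0 where there is no reading), "vfov" (degrees; the focal length in pixels is half the picture's height over the tangent of half this angle, whatever the lens; pixels are square), "cx", "cy" (the principal point, pixels), "position" and "attitude" of the camera in the world. Camera axes: x right, y down, z forward; pixel columns grow to the right and rows downward; lengths in m; the calibration is good to about 2 mm. A picture is of the moment at which its call begins.
- job.sign_off(): hands the job in, once; it reports no verdict.
Trained networks look in the newest picture that a camera, given by its name, has taken for a name from the list of things; names that differ only in an ending like _2 or _b are one class to them, and where a whole thing is asked for, a point or a joint stands for the part that bears it (a point fixed in the world has none). Each returns a list of dicts, best first, with "confidence" (0 to 1); they miss things now and then, are a little off and sometimes report something else, mostly with a low value. They report only what shows in the picture. A call takes as long as a camera call.
- finder.look_for(camera, label): "xy" ([column, row] as shares, 0 to 1, of the picture: columns of its width, rows of its height, amid what is visible of it).
- finder.cut_out(camera, label): "pixels" (420x560 bool, what is visible of it) and "xy" ([column, row] as shares, 0 to 1, of the picture: columns of its width, rows of its height, amid what is visible of it).
- finder.landmark_of(camera, label): "xy" ([column, row] as shares, 0 to 1, of the picture: columns of its width, rows of its height: a listed point, or the origin of a listed thing).
The state is a dict: "clock": time; "qpos": joint angles; "qvel": joint speeds; "tau": joint torques, N m; "ee_pos": TCP position; "ee_rot": TCP orientation; "wrist_force": force on the tool from outside, world axes, zero at the start; "ft_torque": the same for the moment, N m; "opening": finger opening in m.
Only numpy, scipy, OpenCV 4.12 (cv2) and the standard library are available. Lean on these libraries where they do the work, as an engineer would, in place of code of your own. Each camera call takes 0.05 s, during which the arm holds its last target.

## Working session

There is one attempt and no reset: what is moved stays moved. The work goes in short steps, Python scripts to look and compute and a tool call to move; the robot and the scene stay as the last step left them, time stands still between calls to the robot, and variables do not carry over. Pictures are saved under pics/ and viewed, and the job is handed in when it is done.

Besides the shell and the picture viewer there is one more tool, called after "Request:" in YAML: its name, and indented under it one key for each argument. step_arm: Moves the arm, as the interface text tells. Its arguments: {"type":"object","properties":{"moves":{"type":"string"}},"required":["moves"]}

```bash
mkdir -p pics; cat > h.py <<'E'
import numpy as np, cv2
from cell import env, get_image, job, finder
from scipy.spatial.transform import Rotation as R
def cam(im):
    f=210/np.tan(np.radians(im['vfov'])/2)
    a=np.array(im['attitude'],float)
    if a.shape==(3,3): M=a
    elif a.size==3: M=R.from_rotvec(a).as_matrix()
    else: M=R.from_quat(a).as_matrix()
    return f,M,np.array(im['position'])
def cloud(im):
    f,M,p=cam(im); d=im['depth']; v,u=np.mgrid[0:420,0:560]
    P=np.stack([(u-im['cx'])*d/f,(v-im['cy'])*d/f,d],-1)
    return P@M.T+p
def save(im,n): cv2.imwrite('pics/'+n,cv2.cvtColor(im['pixels'],cv2.COLOR_RGB2BGR))
E
python3 - <<'E'
from h import *
for n in ['scene','side','wrist']:
    im=get_image(n); save(im,n+'0.png'); print(n,im['vfov'],im['cx'],im['cy'],im['position'],im['attitude'])
    np.savez(n+'0.npz',**{k:np.array(v) for k,v in im.items()})
    if n!='wrist' or 1:
        for l in ['board_small','board_medium','board_large','board_largest','board_stand','drainer','timer','mug','pepper_mill']:
            r=finder.cut_out(n,l); P=cloud(im)
            for q in r[:2]:
                m=q['pixels']&(im['depth']>0); X=P[m]
                if len(X)>5: print(l,round(q['confidence'],2),np.round(q['xy'],3),m.sum(),np.round(np.percentile(X,[2,50,98],axis=0),3).tolist())
print(env.state())
E
```

```text
scene 48.32447269901864 282.3559457528357 202.05475739003117 [0.21010869 0.45007106 0.83033906] [-0.91304591  2.58176507 -0.95192005]
board_small 0.68 [0.593 0.354] 851 [[0.577, -0.295, 0.031], [0.616, -0.209, 0.103], [0.628, -0.17, 0.147]]
board_medium 0.56 [0.693 0.431] 1341 [[0.465, -0.3, 0.031], [0.469, -0.207, 0.1], [0.48, -0.147, 0.137]]
board_large 0.8 [0.623 0.385] 1617 [[0.565, -0.319, 0.033], [0.567, -0.198, 0.114], [0.578, -0.135, 0.15]]
board_large 0.35 [0.689 0.431] 1429 [[0.464, -1.326, -0.89], [0.469, -0.211, 0.097], [0.808, -0.147, 0.137]]
board_largest 0.92 [0.663 0.402] 2143 [[0.511, -0.33, 0.035], [0.516, -0.201, 0.115], [0.526, -0.122, 0.161]]
board_stand 0.89 [0.438 0.74 ] 4414 [[0.405, 0.114, 0.001], [0.515, 0.179, 0.023], [0.635, 0.229, 0.085]]
board_stand 0.49 [0.661 0.397] 2201 [[0.511, -0.334, 0.035], [0.516, -0.204, 0.117], [0.527, -0.122, 0.161]]
drainer 0.94 [0.679 0.504] 2879 [[0.422, -0.319, 0.003], [0.467, -0.189, 0.008], [0.666, -0.14, 0.083]]
drainer 0.39 [0.59  0.362] 823 [[0.61, -0.293, 0.029], [0.616, -0.207, 0.102], [0.627, -0.17, 0.126]]
timer 0
[... 2774 characters left out ...]
6, 0.116, 0.168]]
{'clock': 1.5, 'qpos': array([-0.06818284,  0.41110953, -0.01267952,  1.59620508,  0.005599  ,
        1.13433596, -0.08222672]), 'qvel': array([-0.00039055, -0.00195478,  0.00014911, -0.00071963, -0.00069252,
        0.00227069,  0.00041625]), 'tau': array([-3.68215035e-05, -5.87735081e+01,  6.40842151e-01, -2.91381544e+01,
       -5.38110011e-02,  1.05070099e-02, -3.03538025e-05]), 'ee_pos': array([ 6.24987822e-01, -3.49639424e-05,  2.36645568e-01]), 'ee_rot': array([ 3.14158373e+00, -8.43819148e-05, -3.42831534e-05]), 'wrist_force': array([ 0.33187801, -1.62052957,  0.09519971]), 'ft_torque': array([ 0.00105818, -0.08366888, -0.02850769]), 'opening': 0.08823016702597566}
```

View pics/scene0.png

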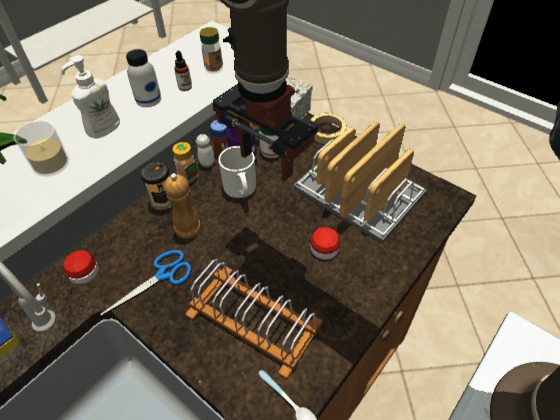

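View pics/side0.png

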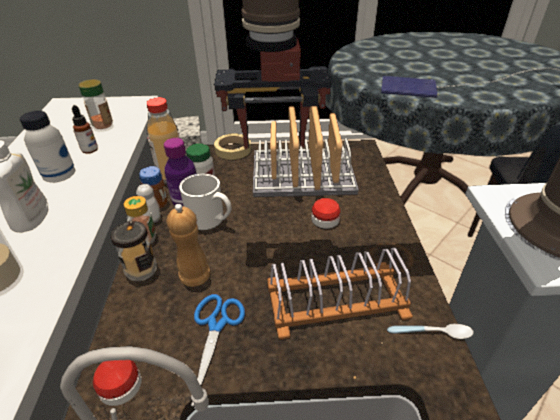

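View pics/wrist0.png

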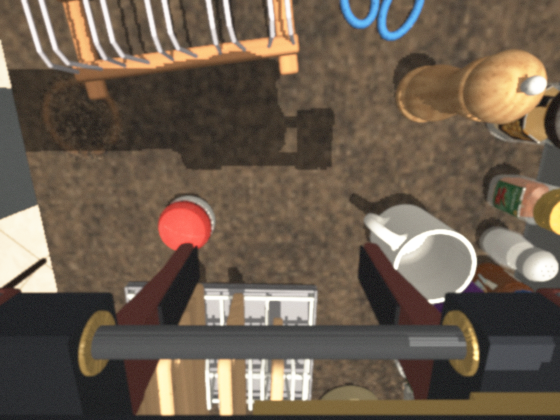

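The drainer is on the right, around (0.54, -0.23). The boards in it, front to back, are medium, largest, large, small. The empty stand is on the left, around (0.52, 0.165), and the timer sits between them. Next I'll fit the rack and board poses.

```bash
cat > fit.py <<'E'
from h import *
Z={n:dict(np.load(n+'0.npz')) for n in ['scene','side','wrist']}
C={}
for n,z in Z.items():
    P=cloud(z); C[n]=P[z['depth']>0]
for n,P in C.items():
    # stand
    m=(P[:,0]>.38)&(P[:,0]<.68)&(P[:,1]>.08)&(P[:,1]<.26)&(P[:,2]>.010)&(P[:,2]<.09)
    S=P[m]; r=cv2.minAreaRect(S[:,:2].astype(np.float32)*1000); print(n,'stand',len(S),r)
    m=(P[:,0]>.40)&(P[:,0]<.70)&(P[:,1]<-.08)&(P[:,1]>-.36)&(P[:,2]>.004)&(P[:,2]<.2)
    D=P[m]
    for name,x0,top in [('medium',.475,.134),('largest',.522,.158),('large',.573,.146),('small',.622,.122)]:
        # top edges
        t=D[(abs(D[:,0]-x0)<.02)&(D[:,2]>top-.005)&(D[:,2]<top+.008)]
        if len(t)>10:
            c=np.polyfit(t[:,1],t[:,0],1); 
            print(n,name,'top',len(t),np.round(t.min(0),3),np.round(t.max(0),3),'x at y-.23',round(np.polyval(c,-.23),4),'slope',round(c[0],3),'medz',np.round(np.median(t[:,2]),4))
E
python3 fit.py
```

```text
scene stand 4440 ((513.1953125, 183.5751190185547), (248.19691467285156, 159.74935913085938), 6.867454528808594)
scene medium top 351 [ 0.465 -0.301  0.129] [ 0.482 -0.15   0.139] x at y-.23 0.4722 slope 0.036 medz 0.1349
scene largest top 479 [ 0.511 -0.335  0.153] [ 0.528 -0.124  0.163] x at y-.23 0.5187 slope 0.029 medz 0.1591
scene large top 384 [ 0.565 -0.319  0.141] [ 0.579 -0.138  0.151] x at y-.23 0.5705 slope 0.011 medz 0.147
scene small top 242 [ 0.61  -0.296  0.117] [ 0.628 -0.173  0.127] x at y-.23 0.618 slope 0.046 medz 0.123
side stand 4822 ((513.8338623046875, 184.24526977539062), (249.2222900390625, 160.5059356689453), 6.853290557861328)
side medium top 171 [ 0.466 -0.297  0.129] [ 0.482 -0.152  0.137] x at y-.23 0.4742 slope 0.034 medz 0.1338
side largest top 199 [ 0.513 -0.288  0.153] [ 0.529 -0.126  0.16 ] x at y-.23 0.5209 slope 0.028 medz 0.1577
side large top 196 [ 0.566 -0.312  0.141] [ 0.579 -0.141  0.148] x at y-.23 0.5725 slope 0.014 medz 0.1458
side small top 124 [ 0.611 -0.295  0.117] [ 0.627 -0.177  0.124] x at y-.23 0.6204 slope 0.042 medz 0.122
wrist stand 7552 ((527.060302734375, 149.31329345703125), (235.1039276123047, 91.85848999023438), 5.973902702331543)
wrist largest top 788 [ 0.518 -0.19   0.153] [ 0.531 -0.128  0.159] x at y-.23 0.5237 slope 0.025 medz 0.1571
wrist large top 701 [ 0.568 -0.202  0.141] [ 0.581 -0.141  0.147] x at y-.23 0.5751 slope 0.005 medz 0.1451
wrist small top 318 [ 0.617 -0.211  0.117] [ 0.63  -0.176  0.123] x at y-.23 0.6222 slope 0.037 medz 0.121
```

```bash
python3 - <<'E'
from h import *
for n in ['scene','side','wrist']:
    im=get_image(n); P=cloud(im);f,M,p=cam(im)
    for l in ['board_small','board_medium','board_large','board_largest','board_stand','drainer','timer']:
        r=finder.landmark_of(n,l)
        for q in r[:1]:
            u,v=q['xy'][0]*560,q['xy'][1]*420
            d=M@np.array([(u-im['cx'])/f,(v-im['cy'])/f,1])
            zz=.022 if l.startswith('board_') and l!='board_stand' else 0
            print(n,l,round(q['confidence'],2),np.round(p+d*(zz-p[2])/d[2],3))
E
```

```text
scene board_small 0.75 [ 0.622 -0.241  0.022]
scene board_medium 0.74 [ 0.75  -0.043  0.022]
scene board_large 0.76 [ 0.568 -0.228  0.022]
scene board_largest 0.97 [ 0.521 -0.234  0.022]
scene board_stand 0.71 [0.524 0.169 0.   ]
scene drainer 0.6 [ 0.546 -0.238  0.   ]
scene timer 0.97 [ 0.52  -0.051  0.   ]
side board_small 0.65 [ 0.619 -0.217  0.022]
side board_medium 0.69 [ 0.479 -0.243  0.022]
side board_large 0.72 [ 0.57  -0.229  0.022]
side board_largest 0.81 [ 0.518 -0.236  0.022]
side board_stand 0.81 [0.522 0.17  0.   ]
side timer 0.96 [ 0.517 -0.056  0.   ]
wrist board_small 0.66 [ 0.624 -0.232  0.022]
wrist board_large 0.81 [ 0.576 -0.234  0.022]
wrist board_largest 0.7 [ 0.519 -0.233  0.022]
wrist board_stand 0.56 [0.525 0.167 0.   ]
wrist drainer 0.43 [ 0.623 -0.259  0.   ]
wrist timer 0.96 [ 0.516 -0.053  0.   ]
```

```bash
cat > fit2.py <<'E'
from h import *
from scipy.optimize import minimize
Z={n:dict(np.load(n+'0.npz')) for n in ['scene','side','wrist']}
def fit(S,top,c0):
    # S hoop-top points; hoops at local x -100..100 step 50, |y|<=40 
    def cost(q):
        c,s=np.cos(q[2]),np.sin(q[2]); d=S[:,:2]-q[:2]
        X=c*d[:,0]+s*d[:,1]; Y=-s*d[:,0]+c*d[:,1]
        k=np.clip(np.round(X/.05),-2,2)*.05
        e=(X-k)**2+np.maximum(abs(Y)-.040,0)**2
        return np.mean(np.minimum(e,.01**2))*1e6
    best=min((minimize(cost,[c0[0]+dx,c0[1],y],method='Nelder-Mead',options=dict(xatol=1e-5,fatol=1e-4)) for y in (-.15,-.1,-.05,0,.05,.1,.15) for dx in (-.01,0,.01)),key=lambda r:r.fun)
    return best
for n,z in Z.items():
    P=cloud(z);P=P[z['depth']>0]
    S=P[(P[:,2]>.077)&(P[:,2]<.088)&(P[:,0]>.38)&(P[:,0]<.67)&(P[:,1]>.09)&(P[:,1]<.26)]
    b=fit(S,.08,(.524,.168)); print(n,len(S),np.round(b.x,4),b.fun,S[:,:2].min(0),S[:,:2].max(0))
    # wood rails
    S=P[(P[:,2]>.010)&(P[:,2]<.03)&(P[:,0]>.39)&(P[:,0]<.67)&(P[:,1]>.08)&(P[:,1]<.25)]
    r=cv2.minAreaRect(S[:,:2].astype(np.float32)*1000);print('  rails',len(S),r)
    S=P[(P[:,2]>.003)&(P[:,2]<.013)&(P[:,0]>.39)&(P[:,0]<.70)&(P[:,1]<-.12)&(P[:,1]>-.36)]
    r=cv2.minAreaRect(S[:,:2].astype(np.float32)*1000);print('  tray',len(S),r)
E
python3 fit2.py
```

```text
scene 826 [0.5149 0.1644 0.1201] 50.01317824851677 [0.40939161 0.12228348] [0.63443506 0.21562782]
  rails 3005 ((518.2344970703125, 182.96670532226562), (238.33633422851562, 157.336181640625), 6.8674540519714355)
  tray 2217 ((544.9197998046875, -239.66995239257812), (309.6500549316406, 239.463623046875), 0.16690339148044586)
side 759 [0.5159 0.1674 0.1225] 50.31548350018474 [0.41049874 0.12367316] [0.63423413 0.21449503]
  rails 3165 ((518.5286865234375, 183.40000915527344), (240.1015167236328, 157.70704650878906), 6.853290557861328)
  tray 1787 ((548.8514404296875, -234.50991821289062), (209.81304931640625, 315.2492370605469), 84.64937591552734)
wrist 2093 [0.5187 0.1599 0.1091] 49.27952925566193 [0.41550299 0.12131694] [0.63618479 0.16509424]
  rails 4206 ((527.060302734375, 149.31329345703125), (235.1039276123047, 91.85848999023438), 5.973902702331543)
  tray 3753 ((562.507568359375, -238.42745971679688), (191.7523193359375, 278.4919128417969), 88.74542236328125)
```

```bash
cat > fit3.py <<'E'
from h import *
Z={n:dict(np.load(n+'0.npz')) for n in ['scene','side','wrist']}
img=np.full((560,760,3),255,np.uint8)
for n,col in zip(Z,[(255,0,0),(0,160,0),(0,0,255)]):
    z=Z[n];P=cloud(z);P=P[z['depth']>0]
    S=P[(P[:,2]>.074)&(P[:,2]<.09)&(P[:,0]>.38)&(P[:,0]<.68)&(P[:,1]>.09)&(P[:,1]<.26)]
    for x,y,_ in S: 
        u,v=int((x-.40)*2900),int((.25-y)*2900)
        if 0<=u<760 and 0<=v<560: img[v,u]=col
cv2.imwrite('pics/hoops.png',img)
E
python3 fit3.py; python3 - <<'E'
import cv2
a=cv2.imread('pics/side0.png')[230:350,240:440]; cv2.imwrite('pics/sidecrop.png',cv2.resize(a,None,fx=4,fy=4,interpolation=cv2.INTER_CUBIC))
E
```

```text
(no output)
```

View pics/hoops.png

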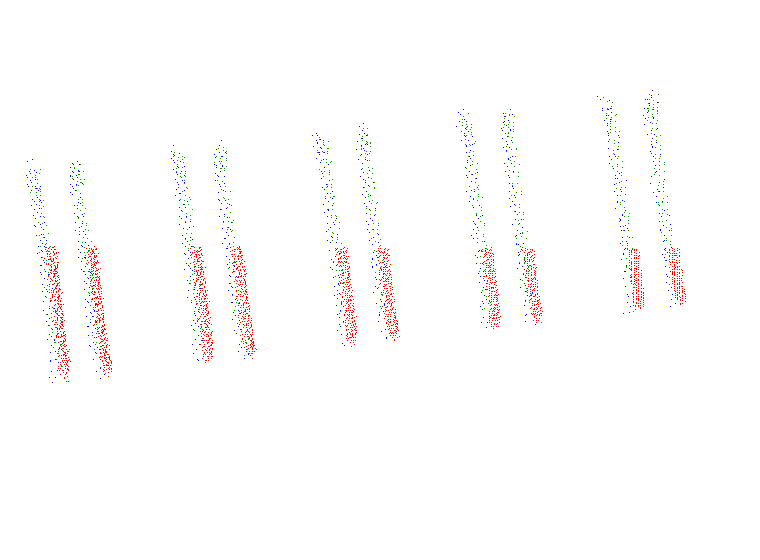

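View pics/sidecrop.png

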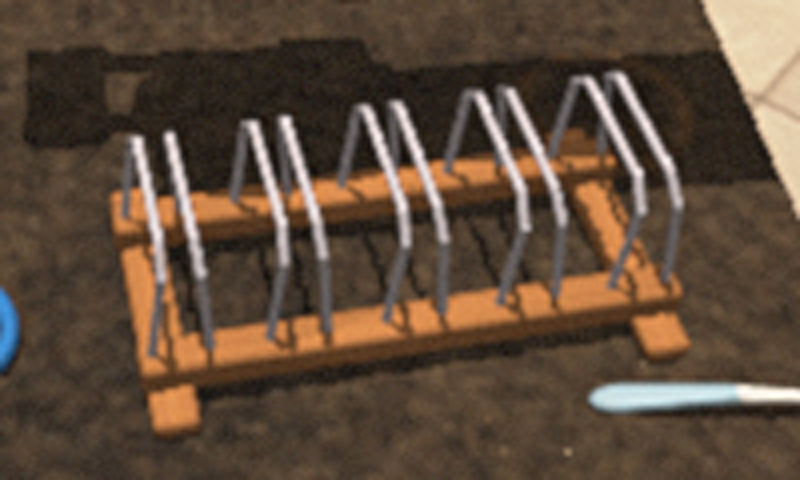

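```bash
cat > fit4.py <<'E'
from h import *
from scipy.optimize import minimize
def fit(S,c0):
    def cost(q):
        c,s=np.cos(q[2]),np.sin(q[2]); d=S[:,:2]-q[:2]
        X=c*d[:,0]+s*d[:,1]; Y=-s*d[:,0]+c*d[:,1]
        k=np.clip(np.round(X/.05),-2,2)*.05
        e=(abs(X-k)-.0073)**2+np.maximum(abs(Y)-.040,0)**2
        return np.mean(np.minimum(e,.012**2))*1e6
    return min((minimize(cost,[c0[0]+dx,c0[1],y],method='Nelder-Mead',options=dict(xatol=1e-5,fatol=1e-4)) for y in (-.15,-.1,-.05,0,.05,.1,.15) for dx in (-.01,0,.01)),key=lambda r:r.fun)
if __name__=='__main__':
  Z={n:dict(np.load(n+'0.npz')) for n in ['scene','side','wrist']}
  for n,z in Z.items():
    P=cloud(z);P=P[z['depth']>0]
    S=P[(P[:,2]>.077)&(P[:,2]<.088)&(P[:,0]>.38)&(P[:,0]<.67)&(P[:,1]>.09)&(P[:,1]<.26)]
    b=fit(S,(.520,.168)); print(n,len(S),np.round(b.x,4),b.fun)
    q=b.x; d=S[:,:2]-q[:2]; Y=-np.sin(q[2])*d[:,0]+np.cos(q[2])*d[:,1]; print('  Y range',np.percentile(Y,[1,99]))
    for name,lo in [('medium',.475,),('largest',.522),('large',.573),('small',.622)]:
        W=P[(abs(P[:,0]-lo)<.02)&(P[:,1]<-.1)&(P[:,2]>.09)]
        if len(W)>20: 
            # front face tilt: x-vs-z
            A=np.c_[W[:,1]+.23,W[:,2]-.12,np.ones(len(W))]
            print('  ',name,len(W),W[:,1].min().round(4),W[:,1].max().round(4))
E
python3 fit4.py
```

```text
scene 826 [0.5217 0.1673 0.1209] 1.5003728084040824
  Y range [-0.03230504  0.03569021]
   medium 807 -0.3063 -0.1449
   largest 1535 -0.3424 -0.1208
   large 1164 -0.3255 -0.1334
   small 554 -0.3005 -0.1702
side 759 [0.5224 0.1718 0.1215] 1.3889934363560972
  Y range [-0.0342298   0.03003926]
   medium 402 -0.3081 -0.1465
   largest 557 -0.3354 -0.1203
   large 382 -0.3115 -0.135
   small 214 -0.2947 -0.1714
wrist 2093 [0.5268 0.1497 0.1106] 1.4488698110894103
  Y range [-0.0144992   0.02487904]
   medium 374 -0.2631 -0.2093
   largest 2088 -0.2626 -0.1229
   large 1200 -0.2615 -0.1362
   small 491 -0.2134 -0.172
```

Request:
step_arm:
  moves: "-10 -30 20 0 0.54; -15 -40 20 0 0.54; -15 -40 20 0 0.54; -10 -30 10 0 0.54; 0 0 0 0 0.54; 0 0 0 0 0.54; 0 0 0 0 0.54; 0 0 0 0 0.54"

```text
clock: 3.5
ee_pos: [0.5753, -0.1383, 0.3059]
ee_rot: [-3.141, -0.004, 0.002]
wrist_force: [-0.6, -0.4, -0.2]
opening: 0.0402
```

```bash
python3 - <<'E'
from h import *
im=get_image('wrist'); save(im,'wrist1.png'); np.savez('wrist1.npz',**{k:np.array(v) for k,v in im.items()})
s=env.state(); print(s['ee_pos'],s['ee_rot'],s['opening'],s['wrist_force'],s['clock'])
P=cloud(im)
for l in ['small','medium','large','largest']:
    r=finder.cut_out('wrist','board_'+l)
    if not r: print(l,'none'); continue
    top=dict(small=.122,medium=.134,large=.146,largest=.158)[l]
    for q in r[:1]:
        m=q['pixels']&(im['depth']>0); X=P[m]; X=X[(abs(X[:,2]-top)<.006)]
        if len(X)<20: print(l,q['confidence'],len(X)); continue
        c=np.polyfit(X[:,1],X[:,0],1); print(l,q['confidence'].__round__(2),len(X),np.round(np.percentile(X,[1,50,99],axis=0),4).tolist(),'x@-.23',np.polyval(c,-.23).round(4),c[0].round(4))
E
```

```text
[ 0.57526203 -0.138508    0.30600803] [-3.14101381e+00 -3.50132985e-03  1.44777182e-03] 0.04021820882151271 [ 0.00596664 -0.07163465 -0.57132641] 3.55
small 0.95 556 [[0.6143, -0.2955, 0.1161], [0.6202, -0.2359, 0.1209], [0.6302, -0.1772, 0.1229]] x@-.23 0.6209 0.0507
medium 0.69 1036 [[0.4706, -0.2539, 0.1285], [0.4779, -0.2002, 0.1329], [0.4841, -0.1541, 0.1346]] x@-.23 0.4769 0.0301
large 0.68 1473 [[0.5687, -0.2873, 0.141], [0.5751, -0.2083, 0.1451], [0.5811, -0.1423, 0.1468]] x@-.23 0.5745 0.012
largest 0.71 775 [[0.5179, -0.3326, 0.1525], [0.525, -0.1579, 0.1568], [0.5312, -0.1283, 0.1588]] x@-.23 0.5234 0.0253
```

View pics/wrist1.png

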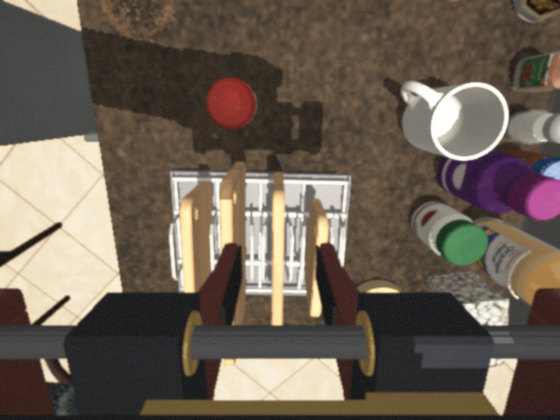

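Picture: board tops at columns ≈195 (medium), 232 (largest), 278 (large) and 318 (small), all clear and upright, with the jaws open 40 mm. I'll take the small one first.

Request:
step_arm:
  moves: "15 -30 -20 -0.015 0.54; 15 -37 -30 -0.015 0.54; 15 -30 -30 -0.015 0.54; 0 0 -26 0 0.54; 0 0 0 0 0.54; 0 0 0 0 0.54"

```text
clock: 4.35
ee_pos: [0.6201, -0.2362, 0.2008]
ee_rot: [-3.14, 0.069, 0.001]
wrist_force: [-0.2, -0.0, -0.1]
opening: 0.0404
```

```bash
cat > look.py <<'E'
from h import *
import sys
n=sys.argv[1]; im=get_image(n); save(im,sys.argv[2]+'.png'); np.savez(sys.argv[2]+'.npz',**{k:np.array(v) for k,v in im.items()})
s=env.state(); rv=R.from_rotvec(s['ee_rot']).as_matrix(); print(s['ee_pos'].round(4),'yaw',np.arctan2(rv[1,0],rv[0,0]).round(4),'tilt',rv[:,2].round(3),s['opening'].round(4),s['wrist_force'].round(2),s['clock'])
E
python3 look.py side s2
```

```text
Traceback (most recent call last):
  File "look.py", line 4, in <module>
    s=env.state(); rv=R.from_rotvec(s['ee_rot']).as_matrix(); print(s['ee_pos'].round(4),'yaw',np.arctan2(rv[1,0],rv[0,0]).round(4),'tilt',rv[:,2].round(3),s['opening'].round(4),s['wrist_force'].round(2),s['clock'])
                                                                                                                                                            ^^^^^^^^^^^^^^^^^^
AttributeError: 'float' object has no attribute 'round'
```

View pics/s2.png

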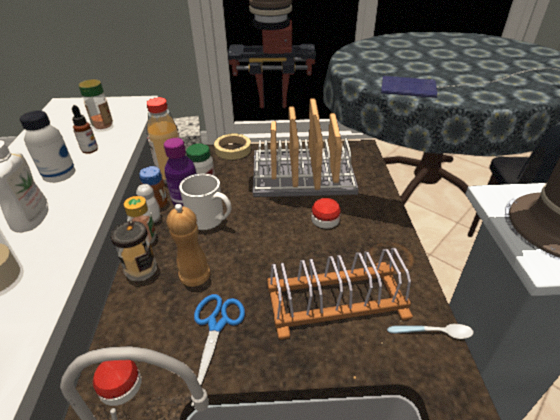

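The gripper is above the small board, with the fingers near (275, 95). Next: down and grip.

Request:
step_arm:
  moves: "0 0 -30 0 0.54; 0 0 -30 0 0.54; 0 0 -25 0 0.54; 0 0 -12 0 0.54; 0 0 0 0 0.54; 0 0 0 0 0.8; 0 0 0 0 1; 0 0 0 0 1; 0 0 0 0 1; 0 0 0 0 1; 0 0 0 0 1"

```text
clock: 5.5
ee_pos: [0.6205, -0.2372, 0.1045]
ee_rot: [3.14, -0.071, 0.002]
wrist_force: [-1.0, 0.5, 6.5]
opening: 0.012
```

```bash
sed -i "s/s\['opening'\].round(4)/round(float(s['opening']),4)/" look.py; python3 look.py wrist w3
```

```text
[ 0.6205 -0.2372  0.1045] yaw -0.045 tilt [ 0.001 -0.    -1.   ] 0.0116 [-1.67  0.86  4.94] 5.55
```

Gripped: the opening is 12 mm. Lift, then carry.

Request:
step_arm:
  moves: "0 0 10 0 1; 0 0 20 0 1; 0 0 30 0 1; 0 0 40 0 1; 0 0 40 0 1; 0 0 30 0 1; 0 0 10 0 1; 0 0 0 0 1"

```text
clock: 6.35
ee_pos: [0.6203, -0.2372, 0.2849]
ee_rot: [3.14, -0.071, 0.004]
wrist_force: [0.3, 1.3, -0.7]
opening: 0.0119
```

```bash
python3 look.py scene s4; mv s4.png pics 2>/dev/null
```

```text
[ 0.6197 -0.2369  0.283 ] yaw -0.045 tilt [-0.001  0.    -1.   ] 0.012 [ 0.51  0.29 -1.56] 6.4
```

View pics/s4.png

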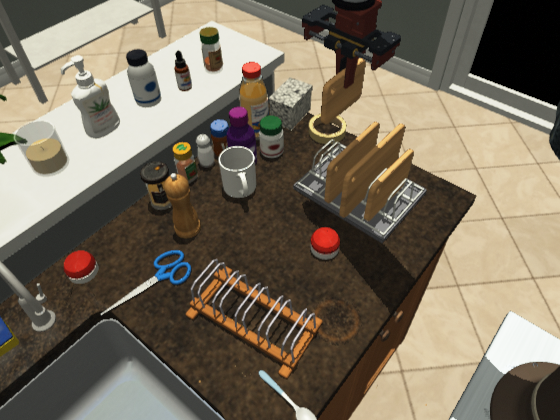

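Request:
step_arm:
  moves: "0 20 0 0 1; -10 35 0 0.02 1; -18 40 0 0.02 1; -20 42 0 0.02 1; -20 42 0 0.02 1; -20 42 0 0.02 1; -20 42 0 0.02 1; -20 42 0 0.02 1; -20 40 0 0.02 1; -16 30 0 0.006 1; -7 20 0 0 1; 0 0 0 0 1; 0 0 0 0 1"

```text
clock: 7.7
ee_pos: [0.4484, 0.1574, 0.282]
ee_rot: [3.135, 0.191, -0.004]
wrist_force: [0.3, 0.3, -0.9]
opening: 0.012
```

```bash
python3 look.py side s5; mv s5.png pics; python3 look.py scene s6; mv s6.png pics
```

```text
[0.4488 0.1567 0.2823] yaw 0.1202 tilt [-0.002 -0.001 -1.   ] 0.012 [-0.08 -0.45 -0.94] 7.75
[0.4491 0.1565 0.2826] yaw 0.1193 tilt [-0.002 -0.001 -1.   ] 0.0123 [ 0.34  0.33 -1.27] 7.8mv: cannot stat 's5.png': No such file or directory
mv: cannot stat 's6.png': No such file or directory
```

View pics/s5.png

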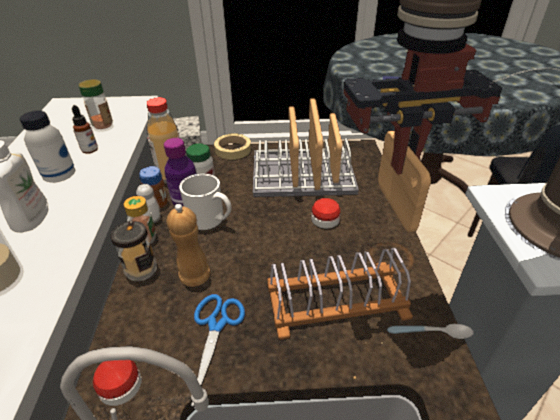

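View pics/s6.png

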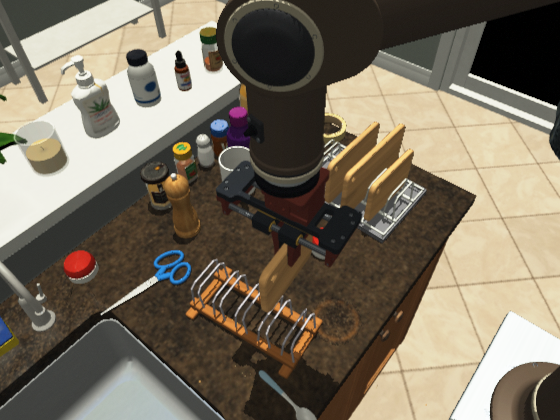

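The board hangs above the front slot. I'll measure it against the stand in the same cameras before lowering.

```bash
cat > held.py <<'E'
from h import *
import sys
# held board: points in box around expected, in stand local frame
yaw=.121; bot=float(sys.argv[3]); H=float(sys.argv[4]); sx=float(sys.argv[5])
for n,cx,cy in ((sys.argv[1],.5224,.1695),(sys.argv[2],.5217,.1690)):
    z=dict(np.load(n+'.npz')); P=cloud(z); ok=z['depth']>0; P=P[ok]
    d=P[:,:2]-[cx,cy]; c,s=np.cos(yaw),np.sin(yaw)
    X=c*d[:,0]+s*d[:,1]; Y=-s*d[:,0]+c*d[:,1]
    m=(abs(X*1e3-sx)<16)&(abs(Y)<.14)&(P[:,2]>bot-.02)&(P[:,2]<bot+H-.025)
    X,Y,W=X[m],Y[m],P[m,2]
    A=np.c_[Y,W-bot,np.ones(len(X))]
    k=np.linalg.lstsq(A,X,rcond=None)[0]
    print(n,m.sum(),'Xpct',np.percentile(X,[2,25,50,75,98]).round(4),'Y',Y.min().round(4),Y.max().round(4),'zmin',W.min().round(4),'plane yaw,tilt',k.round(4))
E
python3 held.py s5 s6 .20 .1 -75
```

```text
s5 2091 Xpct [-0.0794 -0.0707 -0.0703 -0.07   -0.0668] Y -0.0679 0.0637 zmin 0.2007 plane yaw,tilt [-0.0241  0.0094 -0.0709]
s6 1120 Xpct [-0.0822 -0.0816 -0.0814 -0.081  -0.0725] Y -0.0658 0.063 zmin 0.2022 plane yaw,tilt [ 0.0241 -0.0029 -0.0811]
```

Centred in the slot to about 1 mm in both views, and level. Lowering now.

Request:
step_arm:
  moves: "0 1 -25 0 1; 0 0 -40 0 1; 0 0 -40 0 1; 0 0 -30 0 1; 0 0 -20 0 1; 0 0 -15 0 1; 0 0 -7 0 1; 0 0 0 0 1; 0 0 0 0 1"

```text
clock: 8.7
ee_pos: [0.4495, 0.1586, 0.1071]
ee_rot: [-3.136, -0.188, -0.001]
wrist_force: [0.7, -0.0, -0.9]
opening: 0.012
```

```bash
python3 look.py side s7;  python3 look.py scene s8;python3 held.py s7 s8 .022 .1 -75
```

```text
[0.4496 0.1588 0.1073] yaw 0.1204 tilt [ 0.001  0.    -1.   ] 0.012 [ 0.04  0.47 -1.1 ] 8.75
[0.4495 0.159  0.1074] yaw 0.1207 tilt [ 0.001  0.    -1.   ] 0.0122 [ 0.09  0.42 -0.45] 8.8
s7 1308 Xpct [-0.0858 -0.0697 -0.0691 -0.0687 -0.0598] Y -0.1378 0.1357 zmin 0.002 plane yaw,tilt [-0.0428  0.0158 -0.0694]
s8 1116 Xpct [-0.0906 -0.082  -0.0802 -0.0768 -0.0611] Y -0.1186 0.1396 zmin 0.002 plane yaw,tilt [ 0.0418 -0.0244 -0.0806]
```

View pics/s7.png

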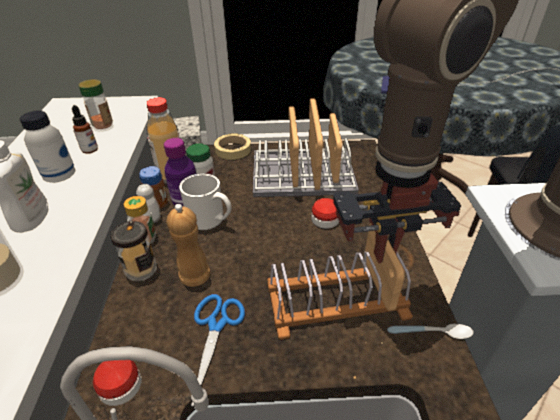

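Request:
step_arm:
  moves: "0 0 -2 0 1; 0 0 -1 0 1; 0 0 0 0 1; 0 0 0 0 1"

```text
clock: 9.2
ee_pos: [0.4494, 0.1591, 0.1044]
ee_rot: [-3.136, -0.19, -0.002]
wrist_force: [-0.5, -1.3, 7.0]
opening: 0.0121
```

Contact at 7 N, so it's seated. Open slightly, wait, then retreat upward.

Request:
step_arm:
  moves: "0 0 0 0 0.75; 0 0 0 0 0.6; 0 0 0 0 0.54; 0 0 0 0 0.54; 0 0 0 0 0.54; 0 0 10 0 0.54; 0 0 25 0 0.54; 0 0 40 0 0.54; 0 0 40 0 0.54; 0 0 40 0 0.54; 0 -40 20 -0.02 0.54; 0 -45 0 -0.02 0.54; 0 0 0 0 0.54"

```text
clock: 10.5
ee_pos: [0.4493, 0.0685, 0.2803]
ee_rot: [3.138, 0.115, 0.004]
wrist_force: [0.4, -0.2, 0.2]
opening: 0.0405
```

```bash
python3 look.py scene s9;  python3 look.py side s10;python3 held.py s10 s9 .09 .04 -75
```

```text
[0.449  0.0714 0.2798] yaw 0.076 tilt [ 0.002 -0.    -1.   ] 0.0402 [-0.45  1.18 -0.2 ] 10.55
[0.4489 0.0734 0.2794] yaw 0.0788 tilt [ 0.001  0.    -1.   ] 0.0408 [0.68 1.35 0.1 ] 10.6
s10 649 Xpct [-0.078  -0.0696 -0.0691 -0.0688 -0.0682] Y -0.0661 0.065 zmin 0.0701 plane yaw,tilt [-0.0231 -0.0136 -0.0696]
s9 426 Xpct [-0.0816 -0.0807 -0.0804 -0.08   -0.072 ] Y -0.0636 0.0651 zmin 0.07 plane yaw,tilt [ 0.0206  0.0264 -0.0802]
```

View pics/s10.png

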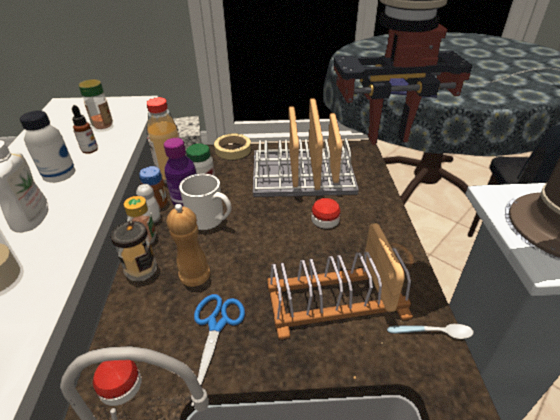

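View pics/s9.png

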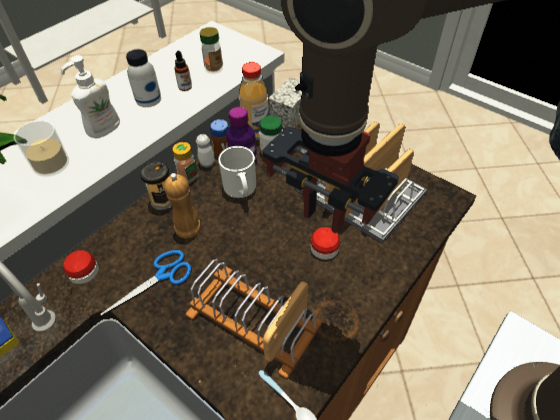

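The small board stands centred and upright in the front slot. Now the medium one.

Request:
step_arm:
  moves: "3 -30 0 -0.014 0.54; 4 -42 0 -0.015 0.54; 4 -42 -10 -0.015 0.54; 4 -42 -10 -0.015 0.54; 4 -42 -10 -0.015 0.54; 4 -42 -20 -0.015 0.54; 3 -35 -20 -0.015 0.54; 0 -24 -20 -0.009 0.54; 0 0 0 0 0.54; 0 0 0 0 0.54; 0 0 0 0 0.54"

```text
clock: 11.7
ee_pos: [0.476, -0.223, 0.1893]
ee_rot: [-3.141, 0.046, -0.001]
wrist_force: [-0.3, 0.2, -0.5]
opening: 0.0404
```

```bash
python3 look.py wrist w11
```

```text
[ 0.476  -0.2232  0.1895] yaw -0.0292 tilt [ 0.001  0.    -1.   ] 0.0404 [-0.06  0.44 -0.05] 11.75
```

View pics/w11.png

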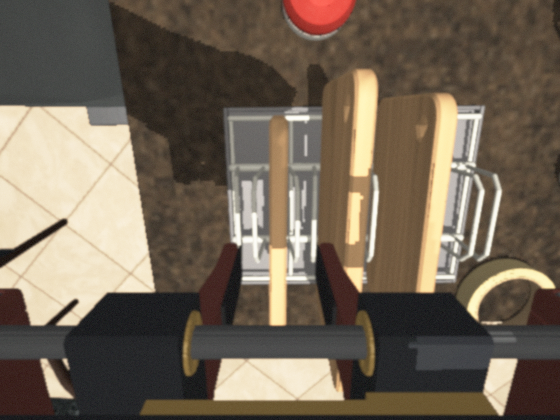

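The medium board (column 278) sits midway between the fingers, and the right finger has the gap to itself.

Request:
step_arm:
  moves: "-1 -2 -30 0 0.54; 0 0 -25 0 0.54; 0 0 -20 0 0.54; 0 0 0 0 0.54; 0 0 0 0 0.8; 0 0 0 0 1; 0 0 0 0 1; 0 0 0 0 1; 0 0 0 0 1; 0 0 0 0 1"

```text
clock: 12.75
ee_pos: [0.4746, -0.2271, 0.1146]
ee_rot: [3.141, -0.05, 0.002]
wrist_force: [-0.9, 0.4, 6.5]
opening: 0.012
```

Request:
step_arm:
  moves: "0 0 10 0 1; 0 0 20 0 1; 0 0 30 0 1; 0 0 40 0 1; 0 0 40 0 1; 0 0 30 0 1; 0 20 10 0 1; 0 35 0 0.02 1; 3 40 0 0.02 1; 3 42 0 0.02 1; 3 42 0 0.02 1; 3 42 0 0.02 1; 3 42 0 0.02 1; 3 42 0 0.02 1; 3 40 0 0.013 1; 3 30 0 0 1; 0 17 0 0 1; 0 0 0 0 1; 0 0 0 0 1; 0 0 0 0 1"

```text
clock: 14.75
ee_pos: [0.4981, 0.1633, 0.2938]
ee_rot: [3.135, 0.187, 0.0]
wrist_force: [0.9, 0.0, -1.3]
opening: 0.0116
```

```bash
python3 look.py side s12;  python3 look.py scene s13;python3 held.py s12 s13 .203 .112 -25
```

```text
[0.4982 0.1634 0.2938] yaw 0.1188 tilt [ 0.    -0.001 -1.   ] 0.0119 [-0.5  -0.11 -1.73] 14.8
[0.4981 0.1635 0.2938] yaw 0.1189 tilt [ 0. -0. -1.] 0.0115 [ 0.26  0.52 -1.56] 14.85
s12 2597 Xpct [-0.029  -0.0204 -0.02   -0.0197 -0.0151] Y -0.0844 0.0771 zmin 0.2029 plane yaw,tilt [-0.0182  0.0082 -0.0206]
s13 1842 Xpct [-0.0328 -0.0318 -0.0315 -0.0311 -0.0241] Y -0.0818 0.0773 zmin 0.2032 plane yaw,tilt [ 0.0193 -0.0099 -0.0312]
```

View pics/s12.png

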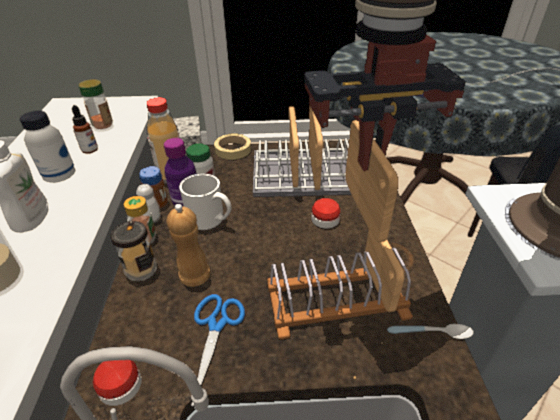

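The medium board is over the second slot: local x −25.8, y −3 mm. I'll nudge it and lower.

Request:
step_arm:
  moves: "1 3 -25 0 1; 0 0 -40 0 1; 0 0 -40 0 1; 0 0 -30 0 1; 0 0 -20 0 1; 0 0 -15 0 1; 0 0 -5 0 1; 0 0 -2 0 1; 0 0 0 0 1; 0 0 -1 0 1; 0 0 -1 0 1; 0 0 0 0 1; 0 0 0 0 1"

```text
clock: 16.15
ee_pos: [0.4991, 0.168, 0.1149]
ee_rot: [-3.136, -0.19, -0.001]
wrist_force: [-0.0, -0.2, -0.6]
opening: 0.0119
```

Request:
step_arm:
  moves: "0 0 -1 0 1; 0 0 0 0 1; 0 0 0 0 1"

```text
clock: 16.45
ee_pos: [0.4992, 0.1681, 0.1146]
ee_rot: [-3.136, -0.19, -0.001]
wrist_force: [-2.7, -0.2, 6.5]
opening: 0.0119
```

Request:
step_arm:
  moves: "0 0 0 0 0.75; 0 0 0 0 0.6; 0 0 0 0 0.54; 0 0 0 0 0.54; 0 0 0 0 0.54; 0 0 10 0 0.54; 0 0 25 0 0.54; 0 0 40 0 0.54; 0 0 40 0 0.54; 0 0 40 0 0.54; 0 -40 10 -0.02 0.54; 0 -45 0 -0.02 0.54; 0 0 0 0 0.54; 0 0 0 0 0.54"

```text
clock: 17.85
ee_pos: [0.499, 0.0821, 0.2795]
ee_rot: [-3.139, -0.123, -0.001]
wrist_force: [0.0, 0.3, 0.3]
opening: 0.0403
```

```bash
python3 look.py scene s14;  python3 look.py side s15;python3 held.py s15 s14 .1 .055 -25;python3 held.py s15 s14 .1 .055 -75
```

```text
[0.499  0.0834 0.2792] yaw 0.0808 tilt [ 0.001  0.001 -1.   ] 0.0402 [-0.54  0.09  0.07] 17.9
[0.4989 0.084  0.279 ] yaw 0.0822 tilt [ 0.     0.001 -1.   ] 0.0406 [-0.2   0.65 -0.26] 17.95
s15 1025 Xpct [-0.0282 -0.0189 -0.0185 -0.0182 -0.0178] Y -0.0779 0.0817 zmin 0.0801 plane yaw,tilt [-0.0215 -0.015  -0.0189]
s14 880 Xpct [-0.0308 -0.0302 -0.0299 -0.0295 -0.0219] Y -0.0765 0.0818 zmin 0.08 plane yaw,tilt [ 0.0151  0.0113 -0.0297]
s15 1170 Xpct [-0.0799 -0.0733 -0.0695 -0.069  -0.0682] Y -0.0653 0.0649 zmin 0.0801 plane yaw,tilt [-0.0174 -0.1133 -0.0703]
s14 994 Xpct [-0.0811 -0.0805 -0.0795 -0.0746 -0.0692] Y -0.0647 0.0651 zmin 0.08 plane yaw,tilt [ 0.0151  0.1456 -0.0793]
```

View pics/s15.png

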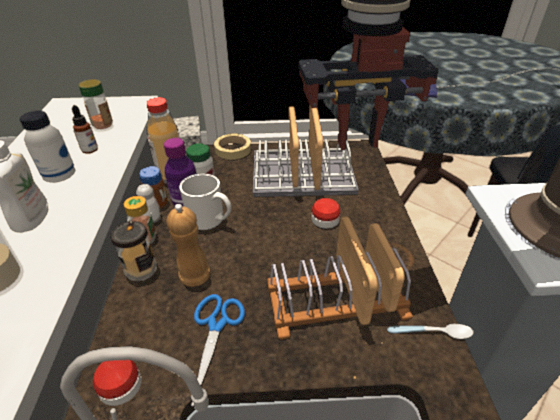

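Medium is seated at local x about −24, centred in y, next to small. Now the large board.

Request:
step_arm:
  moves: "8 -30 0 -0.012 0.54; 10 -42 0 -0.012 0.54; 10 -42 0 -0.012 0.54; 10 -42 -10 -0.012 0.54; 10 -42 -10 -0.012 0.54; 10 -42 -20 -0.012 0.54; 10 -40 -20 -0.012 0.54; 6 -33 -19 -0.009 0.54; 0 0 0 0 0.54; 0 0 0 0 0.54; 0 0 0 0 0.54"

```text
clock: 19.05
ee_pos: [0.5738, -0.2277, 0.2]
ee_rot: [-3.14, 0.014, -0.001]
wrist_force: [0.1, -0.1, 0.6]
opening: 0.0405
```

```bash
python3 look.py wrist w16
```

```text
[ 0.5739 -0.2278  0.2003] yaw -0.009 tilt [ 0.001  0.001 -1.   ] 0.0407 [-0.46  0.17 -0.16] 19.1
```

View pics/w16.png

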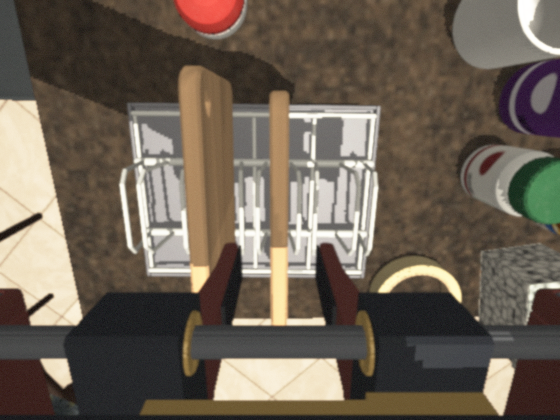

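The large board (column 279) is between the fingers, and the largest board stands clear on the left.

Request:
step_arm:
  moves: "-1 -1 -30 0 0.54; 0 0 -25 0 0.54; 0 0 -21 0 0.54; 0 0 0 0 0.54; 0 0 0 0 0.8; 0 0 0 0 1; 0 0 0 0 1; 0 0 0 0 1; 0 0 0 0 1; 0 0 0 0 1"

```text
clock: 20.1
ee_pos: [0.5726, -0.2311, 0.1247]
ee_rot: [3.141, -0.019, 0.002]
wrist_force: [-1.3, 1.3, 6.7]
opening: 0.0121
```

Request:
step_arm:
  moves: "0 0 10 0 1; 0 0 20 0 1; 0 0 30 0 1; 0 0 40 0 1; 0 0 40 0 1; 0 0 30 0 1; 0 20 10 0 1; 0 35 0 0.02 1; -3 40 0 0.02 1; -3 42 0 0.02 1; -3 42 0 0.02 1; -3 42 0 0.02 1; -3 42 0 0.02 1; -3 42 0 0.013 1; -3 40 0 0 1; -3 35 0 0 1; 0 22 0 0 1; 0 0 0 0 1; 0 0 0 0 1; 0 0 0 0 1"

```text
clock: 22.1
ee_pos: [0.5482, 0.1694, 0.3037]
ee_rot: [3.135, 0.187, -0.0]
wrist_force: [0.2, -0.9, -2.1]
opening: 0.0116
```

```bash
python3 look.py side s17;  python3 look.py scene s18;python3 held.py s17 s18 .203 .124 25
```

```text
[0.5483 0.1693 0.3037] yaw 0.1188 tilt [ 0.    -0.001 -1.   ] 0.0121 [ 0.35 -0.18 -1.7 ] 22.15
[0.5482 0.1694 0.3037] yaw 0.1188 tilt [ 0.    -0.001 -1.   ] 0.0119 [ 0.62  0.07 -2.87] 22.2
s17 2838 Xpct [0.0209 0.03   0.0304 0.0307 0.0338] Y -0.098 0.0928 zmin 0.202 plane yaw,tilt [-0.0175  0.0074  0.0297]
s18 2713 Xpct [0.0173 0.0185 0.0189 0.0193 0.0259] Y -0.0961 0.0931 zmin 0.2033 plane yaw,tilt [ 0.0163 -0.0083  0.0191]
```

View pics/s17.png

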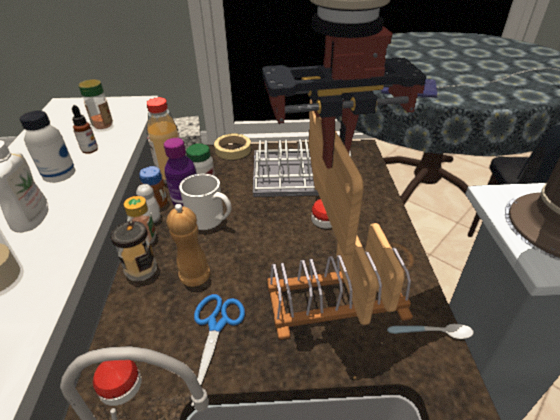

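Request:
step_arm:
  moves: "0 2 -25 0 1; 0 0 -40 0 1; 0 0 -40 0 1; 0 0 -30 0 1; 0 0 -20 0 1; 0 0 -15 0 1; 0 0 -5 0 1; 0 0 -2 0 1; 0 0 0 0 1; 0 0 -1 0 1; 0 0 -1 0 1; 0 0 0 0 1; 0 0 0 0 1"

```text
clock: 23.5
ee_pos: [0.5481, 0.1731, 0.1249]
ee_rot: [-3.136, -0.19, -0.001]
wrist_force: [0.7, 0.2, -2.0]
opening: 0.0116
```

Request:
step_arm:
  moves: "0 0 -1 0 1; 0 0 0 0 1; 0 0 0 0 1"

```text
clock: 23.8
ee_pos: [0.5482, 0.1731, 0.1247]
ee_rot: [-3.136, -0.19, -0.001]
wrist_force: [-3.0, -0.7, 6.3]
opening: 0.0121
```

Contact. Release and retreat.

Request:
step_arm:
  moves: "0 0 0 0 0.75; 0 0 0 0 0.6; 0 0 0 0 0.54; 0 0 0 0 0.54; 0 0 0 0 0.54; 0 0 10 0 0.54; 0 0 25 0 0.54; 0 0 40 0 0.54; 0 0 40 0 0.54; 0 0 40 0 0.54; 0 -40 10 -0.02 0.54; 0 -45 0 -0.02 0.54; 0 0 0 0 0.54; 0 0 0 0 0.54"

```text
clock: 25.2
ee_pos: [0.5481, 0.0869, 0.2895]
ee_rot: [-3.139, -0.123, -0.002]
wrist_force: [1.0, 1.0, -0.3]
opening: 0.0402
```

```bash
python3 look.py scene s19;  python3 look.py side s20;python3 held.py s20 s19 .1 .06 25
```

```text
[0.5479 0.0884 0.2892] yaw 0.0808 tilt [ 0.     0.001 -1.   ] 0.0402 [-0.19  0.42 -0.62] 25.25
[0.5478 0.0891 0.2889] yaw 0.0823 tilt [ 0.     0.001 -1.   ] 0.0407 [-0.47 -0.55  0.49] 25.3
s20 1028 Xpct [0.021  0.0304 0.0307 0.0309 0.0313] Y -0.0933 0.0967 zmin 0.08 plane yaw,tilt [-0.0181 -0.0031  0.0303]
s19 1261 Xpct [0.0182 0.0189 0.0193 0.0197 0.0252] Y -0.0932 0.0964 zmin 0.08 plane yaw,tilt [0.0083 0.003  0.0194]
```

View pics/s20.png

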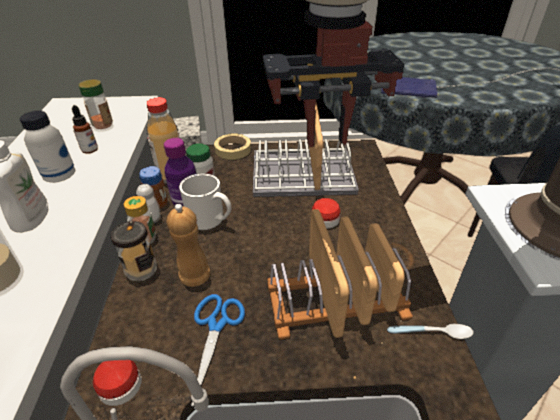

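Three boards are in, all upright and centred. Now the largest.

Request:
step_arm:
  moves: "-3 -30 0 -0.014 0.54; -4 -42 0 -0.014 0.54; -4 -42 0 -0.014 0.54; -4 -42 -10 -0.014 0.54; -4 -42 -10 -0.014 0.54; -4 -42 -20 -0.014 0.54; -4 -42 -20 -0.014 0.54; 0 -40 -19 -0.011 0.54; 0 0 0 0 0.54; 0 0 0 0 0.54; 0 0 0 0 0.54"

```text
clock: 26.4
ee_pos: [0.522, -0.2319, 0.2099]
ee_rot: [-3.14, 0.039, -0.001]
wrist_force: [-0.5, 0.9, 0.3]
opening: 0.0401
```

```bash
python3 look.py wrist w21
```

```text
[ 0.5221 -0.2319  0.2101] yaw -0.0247 tilt [ 0.001  0.001 -1.   ] 0.0407 [0.45 0.45 0.16] 26.45
```

View pics/w21.png

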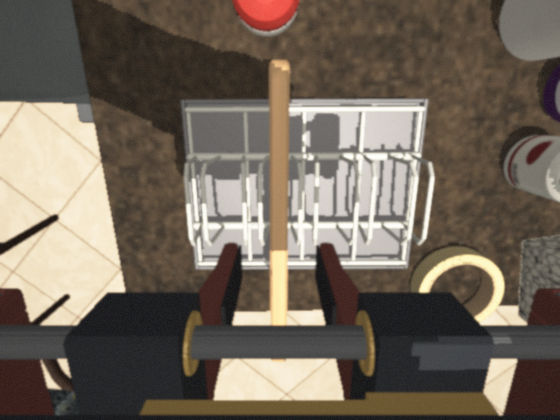

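The largest board (column 279) is centred between the fingers.

Request:
step_arm:
  moves: "-1 1 -30 0 0.54; 0 0 -25 0 0.54; 0 0 -21 0 0.54; 0 0 0 0 0.54; 0 0 0 0 0.8; 0 0 0 0 1; 0 0 0 0 1; 0 0 0 0 1; 0 0 0 0 1; 0 0 0 0 1"

```text
clock: 27.45
ee_pos: [0.5205, -0.2332, 0.1346]
ee_rot: [3.141, -0.044, 0.002]
wrist_force: [0.4, 1.4, 6.4]
opening: 0.0117
```

Request:
step_arm:
  moves: "0 0 10 0 1; 0 0 20 0 1; 0 0 30 0 1; 0 0 40 0 1; 0 0 40 0 1; 0 0 30 0 1; 0 20 10 0 1; 5 35 0 0.02 1; 9 40 0 0.02 1; 9 42 0 0.02 1; 9 42 0 0.02 1; 9 42 0 0.02 1; 9 42 0 0.02 1; 9 42 0 0.02 1; 9 42 0 0.009 1; 9 40 0 0 1; 0 22 0 0 1; 0 0 0 0 1; 0 0 0 0 1; 0 0 0 0 1"

```text
clock: 29.45
ee_pos: [0.5971, 0.1743, 0.3136]
ee_rot: [3.135, 0.187, -0.0]
wrist_force: [-0.1, -0.5, -2.5]
opening: 0.0116
```

```bash
python3 look.py side s22;  python3 look.py scene s23;python3 held.py s22 s23 .203 .136 75
```

```text
[0.5971 0.1742 0.3138] yaw 0.1188 tilt [-0.    -0.001 -1.   ] 0.0119 [ 0.35 -0.04 -2.17] 29.5
[0.5972 0.1743 0.3138] yaw 0.1187 tilt [ 0.    -0.001 -1.   ] 0.0114 [-0.52  0.84 -2.66] 29.55
s22 2668 Xpct [0.0694 0.0791 0.0796 0.0798 0.0839] Y -0.1139 0.107 zmin 0.2024 plane yaw,tilt [-0.0194  0.0086  0.0788]
s23 4067 Xpct [0.0666 0.0676 0.0681 0.0685 0.0735] Y -0.1124 0.1072 zmin 0.203 plane yaw,tilt [ 0.0101 -0.0054  0.0682]
```

View pics/s22.png

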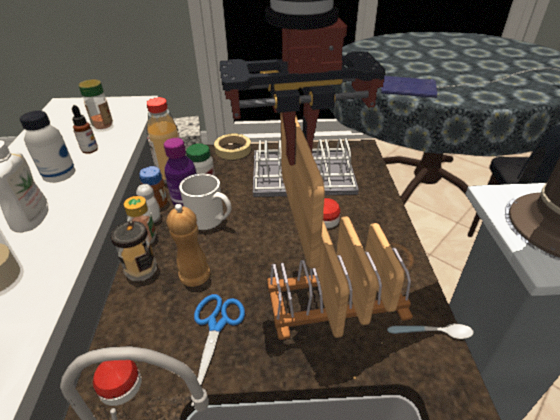

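Local x is 74 and y −3 mm. I'll nudge and lower.

Request:
step_arm:
  moves: "1 3 -25 0 1; 0 0 -40 0 1; 0 0 -40 0 1; 0 0 -30 0 1; 0 0 -20 0 1; 0 0 -15 0 1; 0 0 -5 0 1; 0 0 -2 0 1; 0 0 0 0 1; 0 0 -1 0 1; 0 0 -1 0 1; 0 0 0 0 1; 0 0 0 0 1"

```text
clock: 30.85
ee_pos: [0.5981, 0.179, 0.1349]
ee_rot: [-3.136, -0.19, -0.001]
wrist_force: [0.7, 0.6, -2.9]
opening: 0.0119
```

Request:
step_arm:
  moves: "0 0 -1 0 1; 0 0 0 0 1; 0 0 0 0 1"

```text
clock: 31.15
ee_pos: [0.5982, 0.1791, 0.1347]
ee_rot: [-3.136, -0.19, -0.001]
wrist_force: [-1.9, 0.2, 5.7]
opening: 0.012
```

Request:
step_arm:
  moves: "0 0 0 0 0.75; 0 0 0 0 0.6; 0 0 0 0 0.54; 0 0 0 0 0.54; 0 0 0 0 0.54; 0 0 10 0 0.54; 0 0 25 0 0.54; 0 0 40 0 0.54; 0 0 40 0 0.54; 0 0 40 0 0.54; 0 -40 10 -0.02 0.54; 0 -45 0 -0.02 0.54; 0 -45 0 0 0.54; 0 -45 0 0 0.54; 0 -30 0 0 0.54; 0 0 0 0 0.54; 0 0 0 0 0.54; 0 0 0 0 0.54"

```text
clock: 32.95
ee_pos: [0.5981, -0.0244, 0.299]
ee_rot: [-3.138, -0.13, -0.001]
wrist_force: [0.1, 1.5, -0.1]
opening: 0.0405
```

```bash
python3 look.py scene s24;  python3 look.py side s25; for x in "75 .08" "25 .06" "-25 .05" "-75 .04"; do set -- $x; python3 held.py s25 s24 .105 $2 $1;done; python3 - <<'E'
from h import *
for n in ['s24','s25']:
    z=dict(np.load(n+'.npz')); P=cloud(z); z0=dict(np.load(('scene' if n=='s24' else 'side')+'0.npz')); P0=cloud(z0)
    c=n=='s24' and 'scene' or 'side'
    for l in ['timer','mug','pepper_mill']:
        r=finder.cut_out(c,l)
        if r:
            m=r[0]['pixels']&(z['depth']>0); print(n,l,round(r[0]['confidence'],2),np.median(P[m],axis=0).round(3), 'same px before',np.median(P0[m],axis=0).round(3))
E
```

```text
[ 0.5981 -0.0242  0.2989] yaw 0.0835 tilt [ 0.     0.001 -1.   ] 0.0404 [-0.67  0.71 -0.38] 33.0
[ 0.5981 -0.0242  0.2988] yaw 0.0834 tilt [ 0.     0.001 -1.   ] 0.0404 [ 0.11  0.51 -0.09] 33.05
s25 1922 Xpct [0.0699 0.0751 0.0803 0.0812 0.0816] Y -0.1042 0.1115 zmin 0.0851 plane yaw,tilt [-0.0102 -0.0699  0.0806]
s24 2685 Xpct [0.0684 0.0693 0.0698 0.0705 0.08  ] Y -0.1073 0.1121 zmin 0.085 plane yaw,tilt [0.0051 0.0522 0.0695]
s25 1065 Xpct [0.021  0.0304 0.0307 0.0309 0.0313] Y -0.0941 0.096 zmin 0.085 plane yaw,tilt [-0.0192 -0.0019  0.0303]
s24 1285 Xpct [0.0182 0.0189 0.0193 0.0197 0.0259] Y -0.0921 0.0966 zmin 0.085 plane yaw,tilt [0.009  0.0052 0.0194]
s25 934 Xpct [-0.0283 -0.0189 -0.0185 -0.0182 -0.0177] Y -0.0787 0.082 zmin 0.085 plane yaw,tilt [-0.0224 -0.0139 -0.0189]
s24 791 Xpct [-0.0308 -0.0302 -0.0299 -0.0295 -0.022 ] Y -0.0763 0.0816 zmin 0.0853 plane yaw,tilt [ 0.0154  0.0134 -0.0297]
s25 713 Xpct [-0.079  -0.0697 -0.0692 -0.0688 -0.0682] Y -0.065 0.0649 zmin 0.0851 plane yaw,tilt [-0.0278 -0.0343 -0.0699]
s24 455 Xpct [-0.0812 -0.0806 -0.0804 -0.08   -0.0707] Y -0.0643 0.0649 zmin 0.0851 plane yaw,tilt [ 0.0276  0.036  -0.0798]
s24 mug 0.9 [ 0.771 -0.064  0.064] same px before [ 0.764 -0.056  0.064]
s24 pepper_mill 0.59 [0.768 0.104 0.085] same px before [0.768 0.105 0.085]
s25 timer 0.91 [ 0.51  -0.036  0.04 ] same px before [ 0.511 -0.036  0.04 ]
s25 mug 0.67 [ 0.771 -0.044  0.066] same px before [ 0.771 -0.044  0.066]
s25 pepper_mill 0.57 [0.779 0.112 0.085] same px before [0.779 0.112 0.087]
```

View pics/s25.png

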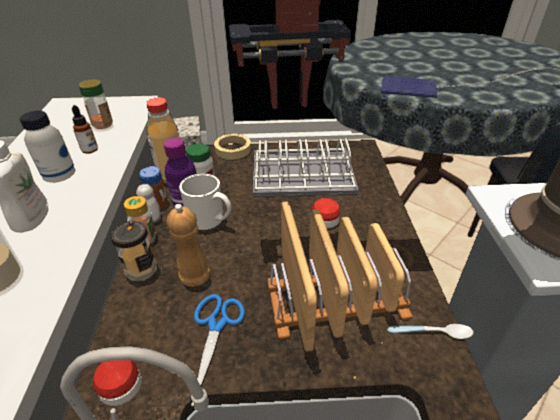

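View pics/s24.png

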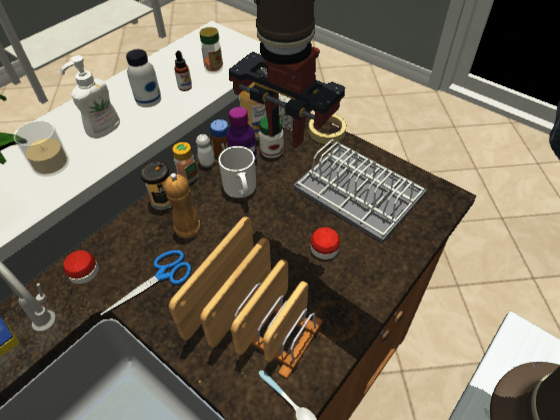

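All four boards stand upright in the stand in size order. The drainer is empty, the bystanders haven't moved, and the gripper is clear. Handing in.

```bash
python3 -c "
from cell import job,env
print(job.sign_off(), env.state()['clock'])"
```

```text
the job is handed in; nothing more can be done
the job is handed in; nothing more can be done
```

All four boards are upright in the wooden stand in size order: small in the front slot, then medium, large, and largest at the back. I handed the job in at about 33 s on the clock.

- **Fit:** both fixed cameras put each board within about 1–2 mm of its slot centre across the slot. Along the slot, each is within about 4 mm of the middle. No board was laid down or dropped.
- **Forces:** the readings I took stayed under 10 N at the wrist. I only read the force at the end of each move, so a brief peak in between would not show.
- **Bystanders:** the side camera finds the timer, mug and pepper mill within 1–2 mm of where they started. Two scene-camera checks fell short:
  - The network did not report the timer there, though it is visible in the picture in its old place.
  - The mug comparison differed by about 1 cm. I put that down to the gripper and arm partly hiding it in the first picture.
- **Camera disagreement:** the three cameras differed by 2–5 mm in x at the start. I averaged them, and every grasp and slot came out centred.

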